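Switch on the power block behind the bamboo box with the hooked rod

TASK

Take the wooden-handled bent rod from its rest, reach over the bamboo box with it and, with the rod alone, draw the orange slide lever of the power block towards the box, past the stiff last few millimetres, until it goes hard against its stop, a place that can only be felt, and hold it pulled there with about 13 N for a second so that its contacts bed in. Never load the block or its lever with more than 18 N, do not touch the block with the gripper and do not lean on the box. Then lay the rod back in its rest as it was, let go, and leave everything else where it stands.

Things in the scene. Friction and masses are not known exactly. Their poses are not given: they have to be found in the camera images.
- bent_rod: Loose L-shaped rod, 120 to 195 g: wooden handle 120 long (x), 16 wide (y), 22 mm high (z), carrying an 8 mm steel rod that runs on along +x to x = 155 mm and is there bent square down (-z), ending 89 mm below the handle's axis. Origin: centre of the handle; x points from the handle to the bend, z up as it lies in its rest, level, with the bend hanging down.
- rod_tip (a point): Lower end of the bent-down part of the rod, at (155, 0, -89) mm in the rod's frame.
- rod_rest: Fixed wooden rest, left or right of the box: base x -85 to 145, 70 mm wide, and two forked posts 12 mm thick: at x = -48 (slot 25 wide, floor at height 104, prongs to 121) under the handle, at x = 100 mm (slot 19, floor 111, prongs to 128) under the steel. Origin: under the base, on its centre line. The rod belongs with its origin at (0, 0, 115) mm here, x axes alike.
- bamboo_box: Fixed closed bamboo box with a flap lid, 84 mm deep (x), 244 mm wide (y), 95 mm high: the barrier. Origin: centre of its underside; x points from the robot's side to the side where the power block stands.
- power_block: Fixed grey power block behind the box (on its +x side), 100 mm deep (x), 160 mm wide (y), 35 mm high, axes parallel to the box's. Origin: centre of its underside. Its lever slides along -x of this frame, towards the box; the rod is to hang behind the lever, on its +x side, where at least 18 mm of free block top lies and nothing beyond.
- lever_top (a point): Centre of the top of the orange lever, a tongue 12 mm thick (x), 30 mm wide (y), standing from the block's top to 77 mm above the table. Pulled along the block's -x it slides easily (about 2 N) for 27 to 40 mm, then goes stiff (about 6 N) for 4 mm, then meets a hard stop. Where the stiff part begins differs by up to 10 mm either way from unit to unit and cannot be seen. It stays where left.
- seat (a joint): How far the lever has been drawn through its stiff last part: 0 at its beginning (and before), 0.004 m at the hard stop, fully home.
- carafe: Bystander: narrow clear glass carafe, 88 mm across, 155 mm high, standing on the trivet. Origin: centre of its underside.
- trivet: Bystander: fixed round cork trivet, 124 mm across, 12 mm high, left or right of the box, opposite the rod's rest.
- kettle: Bystander: matte white kettle, 156 mm across, 170 mm high, with spout and handle. Origin: centre of its underside.
- amber_jar: Bystander: empty amber glass jar, 90 mm across, 115 mm high. Origin: centre of its underside.
- scoop: Bystander: steel scoop lying on the table, 150 mm long, 23 mm high. Origin: under its bowl.
- mug: Bystander: blue mug, 80 mm across, 90 mm high. Origin: centre of its underside.
- tea_tin: Bystander: green tin, 72 mm across, 110 mm high. Origin: centre of its underside.
Mind the look-alikes: they are no part of the job. What is meant by the bent_rod is not purple, and is the larger of those in its own colour.

How it is judged:
On the way, in this order (a step that is already met when the one before it is completed fails the run):
1. the rod is lifted clear of its rest (z of bent_rod in the frame of rod_rest above 0.14 m), for 0.2 s.
2. the lever is home and the rod holds it pulled against its stop with at least 9 N (value of joint seat above 0.003 m and contact force between bent_rod and power_block above 9 N), for 0.5 s.
At the end, for the whole second after the job is handed in: The lever is home (seat above 3 of its 4 mm) and the rod lies still and level in both forks of its rest, bend hanging down beyond the front fork as at the start: its origin within 20 mm along, 8 mm across and 6 mm in height of its place, within 0.12 rad of the rest's direction and of upright (value of joint seat above 0.003 m and x of bent_rod in the frame of rod_rest between -0.02 and 0.02 m and y of bent_rod in the frame of rod_rest between -0.008 and 0.008 m and z of bent_rod in the frame of rod_rest between 0.109 and 0.121 m and angle between the x axis of bent_rod and the x axis of rod_rest, either way round below 0.12 rad and x of rod_tip in the frame of rod_rest above 0.12 m and angle between bent_rod's own z axis and vertical below 0.12 rad and linear speed of bent_rod below 0.02 m/s and contact force between bent_rod and rod_rest above 0.3 N); the robot touches nothing.
It fails at once if the rod loads the power block or its lever with more than 18 N (contact force between bent_rod and power_block above 18 N).
It fails at once if the gripper or arm touches the power block or its lever (contact force between any of the fingers, the arm and power_block above 0.5 N).
It fails at once if the rod, gripper or arm leans on the bamboo box with more than 10 N (contact force between any of bent_rod, the fingers, the arm and bamboo_box above 10 N).
It fails at once if a bystander is shifted by more than 30 mm (distance of any of carafe, kettle, amber_jar, scoop, mug, tea_tin from where it was at the start of the episode above 0.03 m).
It fails at once if the carafe, kettle, jar, mug or tin is tipped (angle between any of carafe, kettle, amber_jar, mug, tea_tin's own z axis and vertical above 0.4 rad).
It also fails if it takes over 72 s, if anything falls off the work surface, if the arm or the gripper's body presses on something with over 40 N, if the wrist force passes 120 N, or if a joint passes its speed limit or range.

ROBOT

A 6-joint arm with a two-finger parallel gripper is mounted at the origin on the work surface. World frame = base frame: x ahead of the robot, y to its left, z up, the work surface at z = 0. Lengths are in m, angles in rad, forces in N, time in s.
With the tool pointing down it reaches from about 0.35 to 0.975 m from the base axis. Payload 4.9 kg.
Tool frame: the origin (TCP) lies at the very end of the fingers, on their centre line; the grasp point (between the pads) lies 19 mm behind it; x points along the fingers, y is the direction in which the jaws open and shut, and the axes are right-handed (so a half turn about x gives the same grasp; the last joint's range is limited). The gripper opens to 85 mm and grips with 20 to 120 N. Pads are 22 mm wide; open, the fingers measure 114 mm over their backs; the gripper's body (76 mm by 85 mm) begins 54 mm behind the grasp point. The pads swing forward as they close: fully open they stand 13 mm farther back than shut.
Start: joints at [-1.357, 0.053, 1.613, -0, 1.476, -0.119], TCP at [0.204, -0.591, 0.231] pointing down, gripper open.
Joint ranges: [-3.01, 3.01], [-1.01, 2.22], [0.06, 2.58], [-1.02, 4.17], [0.09, 2.62], [-3.14, 3.14]. Speed limits (rad/s): [2.57, 2.57, 3.14, 3.14, 3.14, 3.14].

INTERFACE

Orientations are given as a rotation vector (axis times angle).
In Python, from station import ctrl, get_image, calibration, finish_job, search_frame, cut_out, mark_of gives the robot as it stands. The module is installed in compiled form; this text tells all that it offers.
- The arm moves only by the tool arm_command, never from a script. Its argument "plan" is a list that holds one entry, the list of rows, each a list of 7 numbers: the shift along the tool's x, y, z in m, then the turn, a rotation vector about the tool's x, y, z in degrees, then the finger opening in m, from 0 to 0.0854. A call has 1 to 20 rows; each row shifts and turns the pose as measured when the row begins, along the tool's axes as they then stand; what a row does not reach is not made up. A row lasts 1/12 s, in which the tool goes at most 41.7 mm and 7.16 degrees, less where a joint would pass 70% of its speed; a pose out of reach is approached as far as the arm can. A call with a gripper value outside its range is refused whole. The fingers move at their own pace and stop on an object; "squeeze" is the grip in N (left out, the last holds). Time passes only in rows, so rows that do not move let the fingers close. It gives the time, the measured TCP pose, the force and the opening at its end, in the units of the state.
- ctrl.get_obs(): the state, without advancing time (a new reading comes with each control period).
- get_image(name): name is "scene" or "top" or "wrist"; returns the picture (480x640x3 uint8, red, green, blue); there is no depth.
- calibration(name): a dict with "fx", "fy", "cx", "cy" (pixels), "cam_to_world" (4x4, takes a point from camera to world coordinates); the wrist camera has in their place "hand_eye" (4x4, takes a point from camera to tool coordinates, whose origin is the TCP and whose axes are the tool frame's). Camera axes: x right, y down, z forward; pixel columns grow to the right and rows downward; lengths in m; the calibration is good to about 2 mm. The wrist camera is an equidistant fisheye: a pixel r from the principal point sees the ray r / f radians off the axis. A picture is of the moment at which its call begins: read the wrist's pose just before it. calibration takes no time and is no camera call.
- finish_job(): hands the job in, once; it reports no verdict.
Trained networks look in the newest picture that a camera, given by its name, has taken for a name from the list of things; names that differ only in an ending like _2 or _b are one class to them, and where a whole thing is asked for, a point or a joint stands for the part that bears it (a point fixed in the world has none). Each returns a list of dicts, best first, with "conf" (0 to 1); they miss things now and then, are a little off and sometimes report something else, mostly with a low value. They report only what shows in the picture. A call takes as long as a camera call. They do not tell look-alikes from the thing itself.
- search_frame(camera, thing): "at" ([x, y, z] in m, in the coordinates of the camera as it stood for that picture, good to about 4 mm: the middle of the surface that is visible of it).
- cut_out(camera, thing): "mask" (480x640 bool, what is visible of it).
- mark_of(camera, thing): "at" ([x, y, z] in m, in the coordinates of the camera as it stood for that picture, good to about 4 mm: a listed point, or the origin of a listed thing).
The state is a dict: "t": time; "q": joint angles; "dq": joint speeds; "effort": joint torques, N m; "tool_pos": TCP position; "tool_rot": TCP orientation; "contact_force": force on the tool from outside, world axes, zero at the start; "wrist_torque": the same for the moment, N m; "opening": finger opening in m.
Only numpy, scipy, OpenCV 4.12 (cv2) and the standard library are available. Lean on these libraries where they do the work, as an engineer would, in place of code of your own. Each camera call takes 0.05 s, during which the arm holds its last target. There are 200 camera calls.

## Working session

There is one attempt and no reset: what is moved stays moved. The work goes in short steps, Python scripts to look and compute and a tool call to move; the robot and the scene stay as the last step left them, time stands still between calls to the robot, and variables do not carry over. Pictures are saved under pics/ and viewed, about 8 in all and at most 12, crops included, and the job is handed in when it is done.

Besides the shell and the picture viewer there is one more tool, called after "Request:" as name(argument=value, ...), one argument or row to a line, values as JSON. arm_command: Moves the arm, as the interface text tells. Its arguments: {"type":"object","properties":{"plan":{"type":"array","items":{"type":"array","items":{"type":"array","items":{"type":"number"}}}},"squeeze":{"type":"number"}},"required":["plan"]}

```bash
mkdir -p pics
cat > h.py <<'E'
import numpy as np, cv2
from scipy.spatial.transform import Rotation as R
from station import ctrl,get_image,calibration,finish_job,search_frame,cut_out,mark_of
np.set_printoptions(precision=4,suppress=True)
def shot(cam,name=None,crop=None,scale=1):
    o=ctrl.get_obs(); im=get_image(cam)
    if name:
        p=im if crop is None else im[crop[1]:crop[3],crop[0]:crop[2]]
        p=cv2.resize(p,None,fx=scale,fy=scale,interpolation=cv2.INTER_CUBIC)
        cv2.imwrite(f'pics/{name}.png',p[:,:,::-1])
    return o,im
def T(cam,o=None):
    c=calibration(cam)
    if cam!='wrist': return np.array(c['cam_to_world'])
    M=np.eye(4); M[:3,:3]=R.from_rotvec(o['tool_rot']).as_matrix(); M[:3,3]=o['tool_pos']
    return M@np.array(c['hand_eye'])
def w(cam,p,o=None): return (T(cam,o)@np.r_[p,1])[:3]
def pix(cam,P,o=None):
    c=calibration(cam); q=np.linalg.inv(T(cam,o))@np.r_[P,1]
    if cam=='wrist':
        r=np.hypot(q[0],q[1]); th=np.arctan2(r,q[2]); return np.array([c['cx']+c['fx']*th*q[0]/r,c['cy']+c['fy']*th*q[1]/r])
    return np.array([c['cx']+c['fx']*q[0]/q[2],c['cy']+c['fy']*q[1]/q[2]])
def ray(cam,u,v,o=None):
    c=calibration(cam);M=T(cam,o);a=(u-c['cx'])/c['fx'];b=(v-c['cy'])/c['fy']
    if cam=='wrist':
        r=np.hypot(a,b)+1e-12;d=np.array([np.sin(r)*a/r,np.sin(r)*b/r,np.cos(r)])
    else: d=np.array([a,b,1])
    return M[:3,3],M[:3,:3]@d
def atz(cam,u,v,z,o=None):
    p,d=ray(cam,u,v,o); return p+d*(z-p[2])/d[2]
E
python3 - <<'E'
from h import *
o=ctrl.get_obs();print(o)
for cam in('top','scene'):
    shot(cam,cam+'0')
    for n in('bent_rod','rod_tip','rod_rest','bamboo_box','power_block','lever_top','carafe','kettle','amber_jar','mug','tea_tin','scoop'):
        for d in mark_of(cam,n)[:4]:
            P=w(cam,d['at']);print(cam,n,round(d['conf'],2),P,pix(cam,P).round())
print(T('top'),T('scene'))
E
```

```text
{'t': 0.0, 'q': array([-1.357 ,  0.0534,  1.6143,  0.    ,  1.476 , -0.119 ]), 'dq': array([0.0007, 0.0006, 0.0005, 0.0011, 0.0007, 0.0011]), 'effort': array([  0.0002, -39.3685, -37.0175,  -0.0001,   0.0071,   0.    ]), 'tool_pos': array([ 0.204 , -0.5901,  0.23  ]), 'tool_rot': array([ 2.0419,  0.3451, -2.0421]), 'contact_force': array([ 0.0968, -0.1654,  0.2542]), 'wrist_torque': array([0.0395, 0.0249, 0.0159]), 'opening': 0.08538604755993925}
top bent_rod 0.79 [ 0.2346 -0.2861  0.0068] [430. 351.]
top bent_rod 0.69 [ 0.4767 -0.3145  0.1143] [454. 249.]
top bent_rod 0.61 [0.2915 0.1441 0.0056] [253. 323.]
top rod_tip 0.95 [ 0.3122 -0.1853  0.0046] [388. 317.]
top rod_tip 0.87 [0.3164 0.278  0.0062] [198. 312.]
top rod_tip 0.63 [ 0.6274 -0.3198  0.0255] [446. 189.]
top rod_rest 0.47 [ 0.6258 -0.3162  0.0216] [444. 190.]
top bamboo_box 0.68 [ 0.4851 -0.0288  0.0014] [325. 245.]
top power_block 0.88 [ 0.6016 -0.0641  0.0012] [341. 199.]
top lever_top 0.62 [ 0.6065 -0.0556  0.0785] [338. 192.]
top carafe 0.89 [0.4588 0.3136 0.0102] [186. 253.]
top kettle 0.89 [ 0.6189 -0.4851 -0.0001]
[... 937 characters left out ...]
628 0.3134 0.0144] [394. 196.]
scene kettle 0.96 [ 0.6187 -0.4816  0.0027] [195. 352.]
scene kettle 0.65 [ 0.6253 -0.316   0.0223] [250. 321.]
scene amber_jar 0.7 [ 0.6006  0.4692 -0.0017] [455. 207.]
scene mug 0.89 [ 0.7348  0.3009 -0.0001] [443. 256.]
scene mug 0.47 [ 0.4755 -0.315   0.0041] [227. 285.]
scene tea_tin 0.88 [ 0.4222 -0.4839 -0.0009] [166. 298.]
scene scoop 0.87 [ 0.7987 -0.1124  0.0035] [346. 337.]
[[ 0.021  -0.9971  0.0737  0.4212]
 [-0.9998 -0.0207  0.0042 -0.0148]
 [-0.0027 -0.0738 -0.9973  1.198 ]
 [ 0.      0.      0.      1.    ]] [[ 0.5371  0.6712 -0.5109  1.2622]
 [ 0.8433 -0.4144  0.3422 -0.5248]
 [ 0.018  -0.6146 -0.7886  1.2808]
 [ 0.      0.      0.      1.    ]]
```

```bash
python3 -c "
from h import *
print({k:v for k,v in calibration('wrist').items()})"
```

```text
{'fx': 371.64829954431775, 'fy': 371.64829954431775, 'cx': 314.5181158099877, 'cy': 244.37259753841508, 'hand_eye': array([[-0.0003, -0.2812,  0.9597, -0.143 ],
       [ 1.    ,  0.0017,  0.0008, -0.0008],
       [-0.0018,  0.9597,  0.2812, -0.0713],
       [ 0.    ,  0.    ,  0.    ,  1.    ]])}
```

View pics/top0.png

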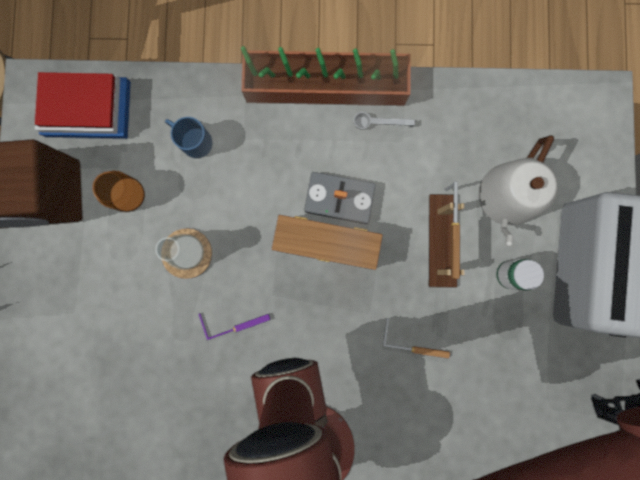

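View pics/scene0.png

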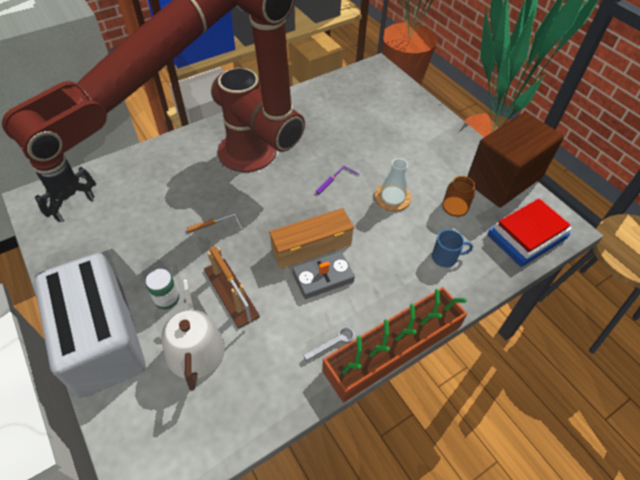

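Top view: three hooks: purple at (238,325), a small wooden one lying on the table at (430,351), and the large wooden one in the rest at (456,248), with its tip near (446,189). I choose the one in the rest and will check it close up. The lever is at (341,194), the box at (327,243) slightly yawed, and the kettle's spout at (508,238).

```bash
cat >> h.py <<'E'
def goto(P,zdir=None,yaw=None):
    """print tool-frame shift (mm) and turn (deg) to world TCP P with tool x down, tool z along heading yaw (deg)"""
    o=ctrl.get_obs(); M=R.from_rotvec(o['tool_rot']); print('tcp',o['tool_pos'],'axes x,z',M.as_matrix()[:,0],M.as_matrix()[:,2],'open',o['opening'],'t',o['t'],'F',o['contact_force'])
    if yaw is not None:
        a=np.radians(yaw); z=np.array([np.cos(a),np.sin(a),0]); x=np.array([0,0,-1.]); N=R.from_matrix(np.c_[x,np.cross(z,x),z])
        print('turn deg',np.degrees((M.inv()*N).as_rotvec()),'shift after turn mm',1e3*N.inv().apply(np.array(P)-o['tool_pos']))
    print('shift now mm',1e3*M.inv().apply(np.array(P)-o['tool_pos']))
E
python3 - <<'E'
from h import *
goto([0.40,-0.316,0.30],yaw=0)
for cam,n,z in(('top','bamboo_box',.095),('top','power_block',.035)):
    shot(cam); m=cut_out(cam,n)[0]['mask'].astype(np.uint8)
    c=max(cv2.findContours(m,0,2)[0],key=cv2.contourArea); b=cv2.boxPoints(cv2.minAreaRect(c))
    print(n,cv2.minAreaRect(c),'\n',np.array([atz(cam,*p,z) for p in b]))
E
```

```text
tcp [ 0.2042 -0.5907  0.2313] axes x,z [-0.  0. -1.] [-0.9451 -0.3267 -0.    ] open 0.08565882423346456 t 1.3 F [-0.2728  0.2684 -0.5998]
turn deg [-160.9319   -0.0027   -0.0001] shift after turn mm [-68.7039 274.6791 195.8286]
shift now mm [ -68.6956 -195.6346 -274.8194]
bamboo_box ((326.0476379394531, 241.9088134765625), (107.14327239990234, 38.80577087402344), 10.459909439086914) 
 [[ 0.464   0.0987  0.095 ]
 [ 0.5517  0.085   0.095 ]
 [ 0.512  -0.1567  0.095 ]
 [ 0.4248 -0.1417  0.095 ]]
power_block ((338.7579345703125, 197.80703735351562), (66.09840393066406, 42.31755065917969), 10.491477966308594) 
 [[ 0.5613  0.0288  0.035 ]
 [ 0.6634  0.0125  0.035 ]
 [ 0.6371 -0.1458  0.035 ]
 [ 0.5354 -0.1285  0.035 ]]
```

Request:
arm_command(
  plan=[
    [[-0.005,0,0,-7,0,0,0.085],[-0.005,0,0,-7,0,0,0.085],[-0.005,0,0,-7,0,0,0.085],[-0.005,0,0,-7,0,0,0.085],[-0.005,0,0,-7,0,0,0.085],[-0.005,0,0,-7,0,0,0.085],[-0.005,0,0,-7,0,0,0.085],[-0.005,0,0,-7,0,0,0.085],[-0.005,0,0,-7,0,0,0.085],[-0.005,0,0,-7,0,0,0.085],[-0.005,0,0,-7,0,0,0.085],[-0.005,0,0,-7,0,0,0.085],[-0.005,0,0,-7,0,0,0.085],[-0.005,0,0,-7,0,0,0.085],[-0.005,0,0,-7,0,0,0.085],[0,0,0,-7,0,0,0.085],[0,0,0,-7,0,0,0.085],[0,0,0,-7,0,0,0.085],[0,0,0,-7,0,0,0.085],[0,0,0,-7,0,0,0.085]],
  ],
)

```text
t: 3.17
tool_pos: [0.2041, -0.5904, 0.3099]
tool_rot: [0.241, 1.558, -0.24]
contact_force: [0.1, 0.3, -0.3]
opening: 0.0853
```

```bash
python3 -c "
from h import *
goto([0.40,-0.316,0.28],yaw=0); print(ctrl.get_obs()['q'])"
```

```text
tcp [ 0.2041 -0.5904  0.3099] axes x,z [-0.0001  0.0006 -1.    ] [ 0.9534 -0.3016 -0.0003] open 0.08526957722142478 t 3.1667 F [ 0.1351  0.2814 -0.3467]
turn deg [-17.5565  -0.0114  -0.0312] shift after turn mm [ 29.8941 274.4489 195.896 ]
shift now mm [ 30.0271 320.7413 103.9928]
[-1.357   0.018   1.5188  0.      1.6053 -2.6214]
```

Request:
arm_command(
  plan=[
    [[0,0,0,-6,0,0,0.085],[0,0,0,-6,0,0,0.085],[0,0,0,-5.5,0,0,0.085],[0.003,0.0275,0.0196,0,0,0,0.085],[0.003,0.0275,0.0196,0,0,0,0.085],[0.003,0.0275,0.0196,0,0,0,0.085],[0.003,0.0275,0.0196,0,0,0,0.085],[0.003,0.0275,0.0196,0,0,0,0.085],[0.003,0.0275,0.0196,0,0,0,0.085],[0.003,0.0275,0.0196,0,0,0,0.085],[0.003,0.0275,0.0196,0,0,0,0.085],[0.003,0.0275,0.0196,0,0,0,0.085],[0.003,0.0275,0.0196,0,0,0,0.085],[0,0,0,0,0,0,0.085]],
  ],
)

```text
t: 4.33
tool_pos: [0.401, -0.3017, 0.278]
tool_rot: [-0.011, 1.569, 0.009]
contact_force: [0.3, 0.8, -0.1]
opening: 0.0851
```

Run:
```python
from h import *
o,_=shot('wrist','wrist1')
goto([0.40,-0.316,0.28],yaw=0)
for n in('bent_rod','rod_tip','rod_rest','power_block','lever_top','bamboo_box'):
    for d in mark_of('wrist',n)[:3]:
        P=w('wrist',d['at'],o);print(n,round(d['conf'],2),P,pix('wrist',P,o).round())
```

```text
tcp [ 0.4    -0.3036  0.2784] axes x,z [ 0.0012 -0.0031 -1.    ] [0.9999 0.0118 0.0012] open 0.08476160658563668 t 4.3833 F [-0.4759 -0.8017  0.5631]
turn deg [0.6748 0.0678 0.1802] shift after turn mm [ -1.6424 -12.4261  -0.0396]
shift now mm [ -1.6035 -12.4299  -0.1841]
bent_rod 0.94 [0.2944 0.1456 0.0069] [626. 145.]
bent_rod 0.64 [ 0.4716 -0.3164  0.1116] [297. 298.]
bent_rod 0.59 [ 0.2363 -0.2846  0.0064] [332.  57.]
rod_tip 0.93 [ 0.3126 -0.1762  0.005 ] [426. 129.]
rod_tip 0.68 [ 0.6251 -0.3199  0.0266] [298. 377.]
rod_rest 0.59 [ 0.4764 -0.315  -0.0005] [302. 263.]
power_block 0.91 [ 0.6005 -0.0558 -0.0019] [484. 345.]
bamboo_box 0.72 [ 0.4906 -0.0298  0.0065] [517. 276.]
```

View pics/wrist1.png

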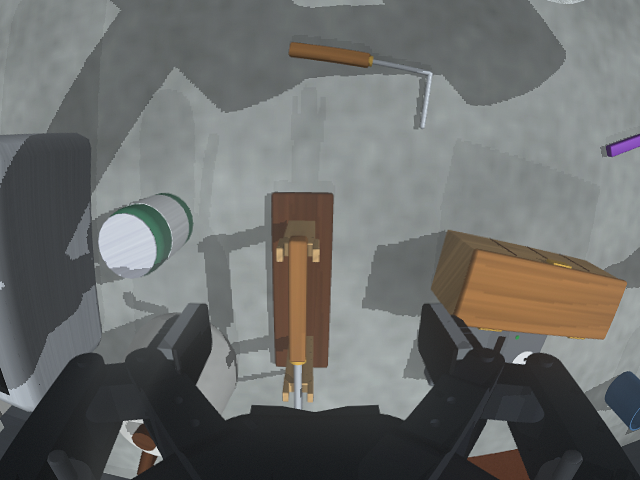

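The rod lies in the rest: its handle runs from about (298,240) to (299,362) and the steel goes on downwards in the picture. The smaller look-alike lies at (330,55) on the table. The choice is confirmed.

Run:
```python
from h import *
o,im=shot('wrist')
for uv in((298,239),(299,362)): print(atz('wrist',*uv,.126,o))
m=[d['mask'] for d in cut_out('wrist','bent_rod')]
for k in m:
    v,u=np.nonzero(k); print(k.sum(),u.mean(),v.mean())
    if 270<u.mean()<330 and v.mean()>200:
        for r in range(v.min(),v.max(),12):
            s=u[v==r]; 
            if len(s): print(r,s.min(),s.max(),atz('wrist',s.mean()+.0,r,.126,o))
for cam in('top','scene'):
    c=[w(cam,d['at']) for d in mark_of(cam,'rod_rest')]; print(cam,c)
```

```text
[ 0.4086 -0.3205  0.126 ]
[ 0.5296 -0.3207  0.126 ]
405 624.6148148148148 146.24938271604938
2627 304.4693566806243 312.81575942139324
238 305 305 [ 0.4077 -0.3147  0.126 ]
250 296 314 [ 0.4181 -0.3147  0.126 ]
262 295 313 [ 0.4287 -0.3155  0.126 ]
274 296 313 [ 0.4395 -0.3151  0.126 ]
286 297 313 [ 0.4505 -0.3147  0.126 ]
298 296 313 [ 0.4619 -0.3152  0.126 ]
310 296 313 [ 0.4737 -0.3152  0.126 ]
322 296 313 [ 0.4858 -0.3153  0.126 ]
334 296 313 [ 0.4983 -0.3153  0.126 ]
346 296 312 [ 0.5113 -0.3159  0.126 ]
358 296 313 [ 0.5248 -0.3155  0.126 ]
370 301 307 [ 0.539 -0.316  0.126]
382 301 308 [ 0.5538 -0.3157  0.126 ]
394 301 309 [ 0.5694 -0.3153  0.126 ]
406 301 308 [ 0.5858 -0.3159  0.126 ]
1601 357.08494690818236 64.18800749531543
14674 527.900981327518 289.0741447458089
top [array([ 0.4716, -0.3218,  0.0027])]
scene [array([ 0.4765, -0.3162,  0.0022])]
```

```bash
python3 -c "
from h import *
goto([0.499,-0.3155,0.096],yaw=-0.3)"
```

```text
tcp [ 0.3985 -0.3067  0.2786] axes x,z [ 0.001  -0.0036 -1.    ] [1.     0.0056 0.001 ] open 0.08471705820321118 t 4.8833 F [-0.3941  0.9431  1.3017]
turn deg [0.6214 0.0568 0.2085] shift after turn mm [182.5721  -8.3125 100.5884]
shift now mm [182.7027  -8.7374 100.3149]
```

Request:
arm_command(
  plan=[
    [[0,-0.0017,0.02,0.6,0,0.2,0.085],[0,-0.0017,0.02,0,0,0,0.085],[0,-0.0017,0.02,0,0,0,0.085],[0,-0.0017,0.02,0,0,0,0.085],[0,-0.0017,0.02,0,0,0,0.085],[0.02,0,0,0,0,0,0.085],[0.02,0,0,0,0,0,0.085],[0.02,0,0,0,0,0,0.085],[0.02,0,0,0,0,0,0.085],[0.02,0,0,0,0,0,0.085],[0,0,0,0,0,0,0.085],[0,0,0,0,0,0,0.085]],
  ],
)

```text
t: 5.88
tool_pos: [0.5031, -0.3218, 0.1767]
tool_rot: [0.008, 1.566, -0.013]
contact_force: [0.6, -0.5, 0.5]
opening: 0.0847
```

Run:
```python
from h import *
o,im=shot('wrist','wrist2')
goto([0.499,-0.3155,0.096],yaw=-0.3)
for d in cut_out('wrist','bent_rod'):
    v,u=np.nonzero(d['mask'])
    for r in range(v.min(),v.max(),20):
        s=u[v==r]
        if len(s): print(r,s.min(),s.max(),atz('wrist',s.mean(),r,.126,o))
    break
```

```text
tcp [ 0.5029 -0.3216  0.1764] axes x,z [ 0.0037 -0.003  -1.    ] [ 0.9999 -0.0131  0.0038] open 0.08478649598731008 t 5.9333 F [-0.383  -0.3373 -1.0998]
turn deg [-0.4519  0.2159  0.1725] shift after turn mm [80.433   6.0662 -3.8943]
shift now mm [80.3991  6.2762 -4.246 ]
0 467 473 [ 0.3488 -0.2337  0.126 ]
```

View pics/wrist2.png

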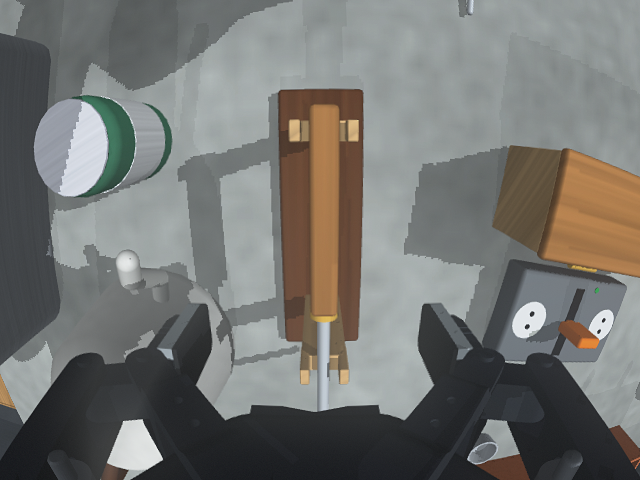

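The rod is centred under the open fingers, with its handle from (324,104) to (325,316). The lever shows in orange at (578,333).

Run:
```python
from h import *
o=ctrl.get_obs()
for uv in((324,104),(324.5,210),(325,316),(323,380)): print(atz('wrist',*uv,.126 if uv[1]<330 else .119,o))
goto([0.499,-0.3155,0.096],yaw=-0.3)
```

```text
[ 0.4138 -0.3154  0.126 ]
[ 0.4697 -0.3156  0.126 ]
[ 0.5325 -0.3154  0.126 ]
[ 0.5851 -0.3165  0.119 ]
tcp [ 0.5033 -0.3219  0.1774] axes x,z [ 0.0051 -0.0041 -1.    ] [ 0.9999 -0.013   0.0051] open 0.08497371486064813 t 5.9833 F [-0.2547 -0.2466 -0.3156]
turn deg [-0.4481  0.2925  0.2334] shift after turn mm [81.3846  6.3435 -4.3098]
shift now mm [81.335   6.6393 -4.7759]
```

Request:
arm_command(
  plan=[
    [[0,0.0033,-0.001,-0.6,0.3,0.2,0.085],[0,0.003,-0.001,0,0,0,0.085],[0.02,0,0,0,0,0,0.085],[0.02,0,0,0,0,0,0.085],[0.02,0,0,0,0,0,0.085],[0.016,0,0,0,0,0,0.085],[0,0,0,0,0,0,0.06],[0,0,0,0,0,0,0.06]],
  ],
)

```text
t: 6.65
tool_pos: [0.508, -0.3195, 0.1139]
tool_rot: [-0.011, 1.553, -0.012]
contact_force: [0.3, -0.7, 0.9]
opening: 0.0634
```

```bash
python3 -c "
from h import *
goto([0.501,-0.3156,0.096],yaw=0)"
```

```text
tcp [ 0.508  -0.3195  0.1139] axes x,z [ 0.0177 -0.0148 -0.9997] [ 0.9998 -0.0004  0.0177] open 0.06342510449944688 t 6.65 F [ 0.3469 -0.6597  0.8639]
turn deg [-0.0291  1.0143  0.8499] shift after turn mm [17.9221  3.8557 -6.9551]
shift now mm [17.7371  4.1166 -7.2727]
```

Request:
arm_command(
  plan=[
    [[0.006,0.002,-0.003,0,0.5,0.4,0.06],[0.006,0.002,-0.003,0,0.5,0.4,0.06],[0.006,0,-0.001,0,0,0,0.06],[0,0,0,0,0,0,0.06]],
  ],
)

```text
t: 6.98
tool_pos: [0.5028, -0.3168, 0.0999]
tool_rot: [-0.004, 1.566, -0.004]
contact_force: [-0.8, 0.4, -0.9]
opening: 0.0599
```

```bash
python3 -c "
from h import *
goto([0.501,-0.3156,0.096],yaw=0)"
```

```text
tcp [ 0.5028 -0.3168  0.0999] axes x,z [ 0.0047 -0.0045 -1.    ] [ 1.     -0.      0.0047] open 0.05994388267792234 t 6.9833 F [-0.7541  0.4218 -0.8822]
turn deg [-0.0024  0.2697  0.2604] shift after turn mm [ 3.9144  1.1699 -1.8481]
shift now mm [ 3.9003  1.1876 -1.8665]
```

Request:
arm_command(
  plan=[
    [[0.004,0.001,-0.002,0,0.3,0.2,0.05],[0,0,0,0,0,0,0.03],[0,0,0,0,0,0,0.02],[0,0,0,0,0,0,0],[0,0,0,0,0,0,0],[0,0,0,0,0,0,0],[0,0,0,0,0,0,0],[0,0,0,0,0,0,0]],
  ],
  squeeze=120,
)

```text
t: 7.65
tool_pos: [0.5011, -0.3163, 0.0966]
tool_rot: [-0.001, 1.571, -0.002]
contact_force: [0.5, 0.1, -0.9]
opening: 0.0141
```

```bash
python3 -c "
from h import *
goto([0.501,-0.3156,0.096],yaw=0); print(ctrl.get_obs()['wrist_torque'])"
```

```text
tcp [ 0.5011 -0.3163  0.0966] axes x,z [ 0.0002 -0.0018 -1.    ] [ 1.     -0.0004  0.0002] open 0.014089916201073083 t 7.65 F [ 0.5252  0.0962 -0.9353]
turn deg [-0.022   0.014   0.1049] shift after turn mm [ 0.6312  0.6668 -0.1018]
shift now mm [ 0.63    0.6679 -0.1022]
[-0.0034  0.0762 -0.0314]
```

Request:
arm_command(
  plan=[
    [[-0.005,0,0,0,0,0,0],[-0.01,0,0,0,0,0,0],[-0.015,0,0,0,0,0,0],[-0.015,0,0,0,0,0,0],[-0.015,0,0,0,0,0,0],[-0.015,0,0,0,0,0,0],[-0.015,0,0,0,0,0,0],[-0.015,0,0,0,0,0,0],[-0.015,0,0,0,0,0,0],[-0.005,0,0,0,0,0,0],[0,0,0,0,0,0,0],[0,0,0,0,0,0,0]],
  ],
)

```text
t: 8.65
tool_pos: [0.4993, -0.3144, 0.2308]
tool_rot: [0.0, 1.574, 0.001]
contact_force: [0.2, 0.1, -1.1]
opening: 0.0136
```

Run:
```python
from h import *
o,im=shot('top','top1',(240,130,480,290),3)
print(o['contact_force'],o['wrist_torque'],o['opening'],o['tool_pos'],R.from_rotvec(o['tool_rot']).as_matrix()[:,2])
for cam in('top','scene'):
    if cam=='scene':shot(cam)
    for n in('rod_tip','bent_rod','lever_top'):
        for d in mark_of(cam,n)[:3]:
            P=w(cam,d['at']);print(cam,n,round(d['conf'],2),P,pix(cam,P).round())
```

```text
[ 0.1777  0.0652 -1.0797] [ 0.0815  0.0758 -0.0147] 0.013640656349051927 [ 0.4993 -0.3144  0.2308] [ 1.      0.0003 -0.0032]
top rod_tip 0.75 [0.3169 0.2779 0.0091] [198. 312.]
top rod_tip 0.6 [ 0.3122 -0.1868  0.0045] [389. 317.]
top rod_tip 0.59 [ 0.6258 -0.3159  0.1569] [460. 180.]
top bent_rod 0.65 [ 0.4727 -0.3118  0.2486] [471. 248.]
top bent_rod 0.65 [0.2904 0.1457 0.006 ] [252. 324.]
top lever_top 0.62 [ 0.6064 -0.0574  0.0771] [339. 192.]
top lever_top 0.24 [ 0.4726 -0.3198  0.0043] [444. 253.]
scene rod_tip 0.84 [ 0.6226 -0.3161  0.1555] [245. 296.]
scene rod_tip 0.67 [0.3145 0.277  0.0097] [359. 174.]
scene bent_rod 0.84 [ 0.4682 -0.316   0.2481] [214. 233.]
scene bent_rod 0.65 [ 0.8006 -0.1139  0.0016] [345. 338.]
scene bent_rod 0.57 [0.2969 0.1451 0.0063] [325. 186.]
scene lever_top 0.46 [ 0.6022 -0.0667  0.078 ] [322. 264.]
```

View pics/top1.png

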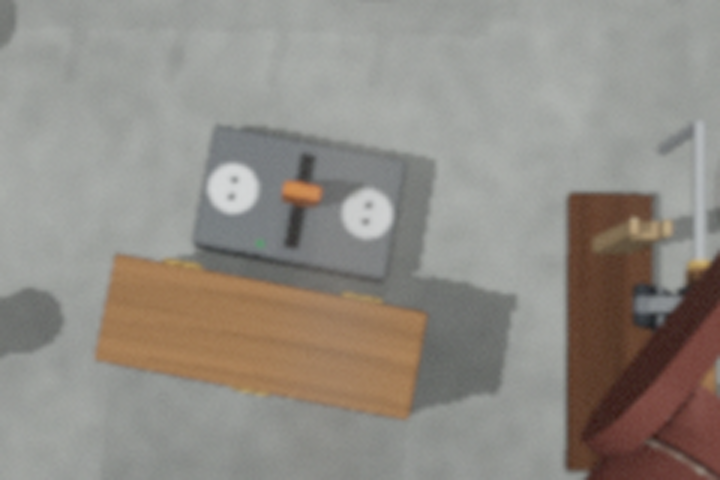

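The rod hangs level in the gripper. In the full picture's pixels the lever is at about (341,194), and its slot runs towards the box.

Request:
arm_command(
  plan=[
    [[0,0.01,-0.002,0,0,0,0],[0,0.019,-0.003,0,0,0,0],[0,0.019,-0.003,0,0,0,0],[0,0.019,-0.003,0,0,0,0],[0,0.019,-0.003,0,0,0,0],[0,0.019,-0.003,0,0,0,0],[0,0.019,-0.003,0,0,0,0],[0,0.01,0,2,0,0,0],[0,0,0,3,0,0,0],[0,0,0,3,0,0,0],[0,0,0,1.2,0,0,0],[0,0,0,0,0,0,0],[0,0,0,0,0,0,0]],
  ],
)

```text
t: 10.13
tool_pos: [0.4741, -0.1659, 0.2266]
tool_rot: [0.136, 1.577, -0.124]
contact_force: [0.1, 0.0, -1.9]
opening: 0.0141
```

Run:
```python
from h import *
o,im=shot('wrist','wrist3')
goto([0.48,-0.16,0.235],yaw=-9.2)
hsv=cv2.cvtColor(im,cv2.COLOR_RGB2HSV)
m=((hsv[...,0]>5)&(hsv[...,0]<16)&(hsv[...,1]>190)&(hsv[...,2]>140)).astype(np.uint8)
n,l,s,c=cv2.connectedComponentsWithStats(m)
for i in range(1,n):
    if s[i,4]>60: print(s[i],c[i],atz('wrist',*c[i],.077,o))
for n in('lever_top','rod_tip','power_block'):
    for d in mark_of('wrist',n)[:2]:
        P=w('wrist',d['at'],o);print(n,round(d['conf'],2),P,pix('wrist',P,o).round())
```

```text
tcp [ 0.4741 -0.1659  0.2266] axes x,z [-0.0093  0.0085 -0.9999] [ 0.9864 -0.1641 -0.0106] open 0.01441861563789398 t 10.1833 F [-0.4047 -0.2665 -1.6811]
turn deg [-0.2491 -0.6078 -0.3951] shift after turn mm [-8.41    6.8113  4.9039]
shift now mm [-8.4142  6.8903  4.7849]
[435 339  24  10 134] [449.1045 342.8134] [ 0.6041 -0.0548  0.077 ]
lever_top 0.64 [ 0.6041 -0.0592  0.0784] [445. 344.]
lever_top 0.25 [ 0.4447 -0.1615  0.2439] [311. 258.]
rod_tip 0.74 [ 0.3118 -0.1826  0.007 ] [268.  56.]
power_block 0.66 [ 0.6028 -0.0568 -0.0043] [425. 307.]
```

View pics/wrist3.png

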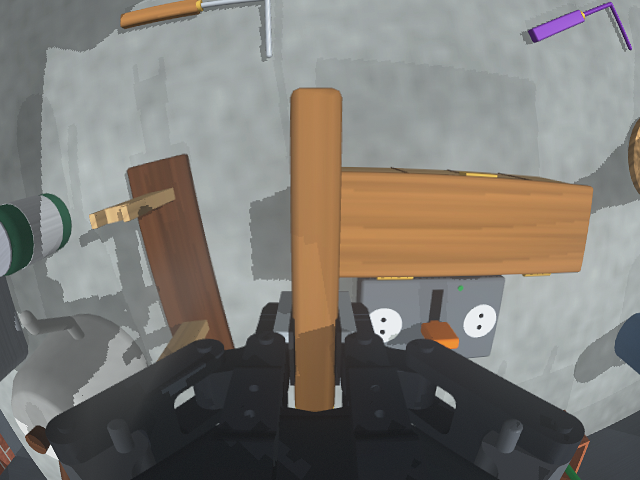

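```bash
cat > fit.py <<'E'
from h import *
from scipy.optimize import minimize
Y9=np.radians(-9.2);X=np.array([np.cos(Y9),np.sin(Y9)]);Yv=np.array([-X[1],X[0]])
def hull(cam,c,o):
    pts=[pix(cam,np.r_[np.array(c)+sx*.006*X+sy*.015*Yv,z],o) for sx in(-1,1) for sy in(-1,1) for z in(.035,.077)]
    return cv2.convexHull(np.array(pts,np.float32)*1.0)
def orange(im):
    h=cv2.cvtColor(im,cv2.COLOR_RGB2HSV); return ((h[...,0]>4)&(h[...,0]<17)&(h[...,1]>200)&(h[...,2]>60)).astype(np.uint8)
def fit(cam,im,o,c0):
    m=orange(im); q=pix(cam,np.r_[c0,.06],o).astype(int); k=np.zeros_like(m); k[q[1]-30:q[1]+30,q[0]-40:q[0]+40]=1; m=cv2.resize(m*k,None,fx=4,fy=4,interpolation=0)
    best=None
    def cost(c):
        a=np.zeros_like(m); cv2.fillConvexPoly(a,np.round(hull(cam,c,o)*4+1.5).astype(np.int32),1); return -(a&m).sum()/max(1,(a|m).sum())
    for dx in np.arange(-.012,.0121,.002):
        for dy in np.arange(-.012,.0121,.002):
            s=cost(np.array(c0)+[dx,dy])
            if best is None or s<best[0]: best=(s,np.array(c0)+[dx,dy])
    r=minimize(cost,best[1],method='Nelder-Mead',options=dict(initial_simplex=best[1]+np.array([[0,0],[.002,0],[0,.002]]),xatol=1e-4)); return r.x,-r.fun
E
python3 - <<'E'
from fit import *
o,im=shot('wrist'); print(fit('wrist',im,o,[.604,-.058]))
o2,im2=shot('top'); print(fit('top',im2,o2,[.604,-.058]))
im2=cv2.imread('pics/wrist2.png')[:,:,::-1].copy(); x=np.array([.0045,-.0035,-1]);z=np.array([.9999,-.013,.0045])
print(fit('wrist',im2,dict(tool_pos=np.array([.503,-.3217,.1768]),tool_rot=R.from_matrix(np.c_[x,np.cross(z,x),z]).as_rotvec()),[.604,-.058]))
o,im=shot('scene'); print(fit('scene',im,o,[.604,-.058]))
print(o['tool_pos'])
E
```

```text
fit.py:13: RuntimeWarning: overflow encountered in scalar negative
  a=np.zeros_like(m); cv2.fillConvexPoly(a,np.round(hull(cam,c,o)*4+1.5).astype(np.int32),1); return -(a&m).sum()/max(1,(a|m).sum())
Traceback (most recent call last):
  File "fit.py", line 18, in fit
    r=minimize(cost,best[1],method='Nelder-Mead',options=dict(initial_simplex=best[1]+np.array([[0,0],[.002,0],[0,.002]]),xatol=1e-4)); return r.x,-r.fun
  File "fit.py", line 13, in cost
    a=np.zeros_like(m); cv2.fillConvexPoly(a,np.round(hull(cam,c,o)*4+1.5).astype(np.int32),1); return -(a&m).sum()/max(1,(a|m).sum())
                                                      ~~~~^^^^^^^^^
  File "fit.py", line 5, in hull
    pts=[pix(cam,np.r_[np.array(c)+sx*.006*X+sy*.015*Yv,z],o) for sx in(-1,1) for sy in(-1,1) for z in(.035,.077)]
         ~~~^^^^^^^^^^^^^^^^^^^^^^^^^^^^^^^^^^^^^^^^^^^^^^^^^
  File "h.py", line 19, in pix
    c=calibration(cam); q=np.linalg.inv(T(cam,o))@np.r_[P,1]
                                        ~^^^^^^^
  File "h.py", line 13, in T
    c=calibration(cam)
ValueError: time passes only in moves, steps and waits
```

```bash
sed -i 's/^def shot/import functools\ncalibration=functools.lru_cache(calibration)\ndef shot/' h.py; sed -i 's/return -(a&m)/return -1.0*(a\&m)/' fit.py
python3 - <<'E'
from fit import *
o,im=shot('wrist'); print(fit('wrist',im,o,[.604,-.058]))
o2,im2=shot('top'); print(fit('top',im2,o2,[.604,-.058]))
im2=cv2.imread('pics/wrist2.png')[:,:,::-1].copy(); x=np.array([.0045,-.0035,-1]);z=np.array([.9999,-.013,.0045])
print(fit('wrist',im2,dict(tool_pos=np.array([.503,-.3217,.1768]),tool_rot=R.from_matrix(np.c_[x,np.cross(z,x),z]).as_rotvec()),[.604,-.058]))
o,im=shot('scene'); print(fit('scene',im,o,[.604,-.058]))
print(o['tool_pos'],o['contact_force'],o['t'])
E
```

```text
(array([ 0.6165, -0.045 ]), np.float64(0.0019991253826450927))
(array([ 0.592, -0.07 ]), np.float64(0.0))
(array([ 0.606, -0.041]), np.float64(0.0023768847953650747))
(array([ 0.6019, -0.0579]), np.float64(0.5577689243027888))
[ 0.4742 -0.1664  0.2267] [ 1.5937 -0.0332 -1.7653] 10.4833
```

Run:
```python
import cv2,numpy as np
for f,pts in(('wrist3',[(440,343),(430,330),(450,342),(455,330)]),('wrist2',[(578,333),(585,340),(570,325)]),('top0',[(341,194),(345,195),(338,194)]),('scene0',[(324,267),(322,270)])):
    h=cv2.cvtColor(cv2.imread(f'pics/{f}.png'),cv2.COLOR_BGR2HSV); print(f,[h[v,u].tolist() for u,v in pts])
```

```text
wrist3 [[13, 186, 211], [11, 161, 138], [15, 196, 234], [104, 27, 141]]
wrist2 [[11, 151, 133], [13, 192, 226], [11, 150, 129]]
top0 [[14, 147, 191], [13, 138, 181], [14, 153, 185]]
scene0 [[11, 208, 151], [11, 207, 142]]
```

```bash
sed -i 's/>200)&(h\[...,2\]>60)/>110)\&(h[...,2]>60)/; s/-30:q\[1\]+30,q\[0\]-40:q\[0\]+40/-22:q[1]+22,q[0]-30:q[0]+30/' fit.py
python3 - <<'E'
from fit import *
o,im=shot('wrist'); print(fit('wrist',im,o,[.604,-.058]))
o2,im2=shot('top'); print(fit('top',im2,o2,[.604,-.058]))
im2=cv2.imread('pics/wrist2.png')[:,:,::-1].copy(); x=np.array([.0045,-.0035,-1]);z=np.array([.9999,-.013,.0045])
print(fit('wrist',im2,dict(tool_pos=np.array([.503,-.3217,.1768]),tool_rot=R.from_matrix(np.c_[x,np.cross(z,x),z]).as_rotvec()),[.604,-.058]))
o,im=shot('scene'); print(fit('scene',im,o,[.604,-.058]))
E
```

```text
(array([ 0.6047, -0.0589]), np.float64(0.702567542843203))
(array([ 0.605 , -0.0605]), np.float64(0.719214753123141))
(array([ 0.6057, -0.0557]), np.float64(0.7944082404877023))
(array([ 0.6033, -0.0597]), np.float64(0.185559256473622))
```

```bash
python3 -c "
from h import *
goto([0.501,-0.042,0.225],yaw=-9.2)"
```

```text
tcp [ 0.4743 -0.1663  0.2267] axes x,z [-0.0091  0.0083 -0.9999] [ 0.9862 -0.1652 -0.0104] open 0.014229494722606968 t 10.6833 F [ 0.0604 -0.2657 -2.0855]
turn deg [-0.309  -0.5925 -0.382 ] shift after turn mm [  1.7071 126.9568   6.5337]
shift now mm [  2.4896 126.9763   5.8708]
```

Request:
arm_command(
  plan=[
    [[0,0.01,0,-0.2,-0.3,-0.2,0],[0,0.019,0.001,-0.2,-0.3,-0.2,0],[0,0.019,0.001,0,0,0,0],[0,0.019,0.001,0,0,0,0],[0,0.019,0.001,0,0,0,0],[0,0.019,0.001,0,0,0,0],[0,0.015,0.001,0,0,0,0],[0,0.006,0,0,0,0,0],[0,0,0,0,0,0,0],[0,0,0,0,0,0,0]],
  ],
)

```text
t: 11.52
tool_pos: [0.5009, -0.0329, 0.2269]
tool_rot: [0.124, 1.565, -0.123]
contact_force: [0.2, 0.7, -1.9]
opening: 0.0143
```

Run:
```python
from h import *
goto([0.501,-0.042,0.116],yaw=-9.2)
for cam in('top','scene'):
    shot(cam)
    for n in('rod_tip','bent_rod','lever_top'):
        for d in mark_of(cam,n)[:3]:
            P=w(cam,d['at']);print(cam,n,round(d['conf'],2),P)
```

```text
tcp [ 0.5009 -0.0329  0.2269] axes x,z [ 0.0026  0.0004 -1.    ] [ 0.9876 -0.1571  0.0025] open 0.01433296081280003 t 11.5167 F [ 0.1696  0.7392 -1.9122]
turn deg [ 0.1615  0.1431 -0.0485] shift after turn mm [110.8709  -8.957    1.5189]
shift now mm [110.8667  -9.0547   1.2166]
top rod_tip 0.97 [ 0.3104 -0.1857  0.0078]
top rod_tip 0.85 [ 0.6259 -0.0521  0.1555]
top rod_tip 0.69 [0.3186 0.2764 0.0044]
top bent_rod 0.69 [ 0.4745 -0.027   0.2436]
top bent_rod 0.68 [0.2921 0.1462 0.0037]
top bent_rod 0.62 [ 0.2331 -0.2867  0.0018]
scene rod_tip 0.77 [ 0.3077 -0.1825  0.0096]
scene rod_tip 0.68 [ 0.6227 -0.0546  0.1543]
scene rod_tip 0.55 [0.3101 0.276  0.0099]
scene bent_rod 0.77 [ 0.4671 -0.0312  0.247 ]
scene bent_rod 0.73 [ 0.2298 -0.29    0.0034]
scene lever_top 0.64 [0.4564 0.3167 0.0049]
scene lever_top 0.48 [ 0.6019 -0.0638  0.0816]
scene lever_top 0.29 [0.6001 0.4687 0.002 ]
```

Request:
arm_command(
  plan=[
    [[0,-0.004,0.0005,0,0,0,0],[0,-0.005,0.001,0.1,0.1,0,0],[0.01,0,0,0,0,0,0],[0.015,0,0,0,0,0,0],[0.015,0,0,0,0,0,0],[0.01,0,0,0,0,0,0],[0,0,0,0,0,0,0],[0,0,0,0,0,0,0]],
  ],
)

```text
t: 12.58
tool_pos: [0.5011, -0.0459, 0.173]
tool_rot: [0.13, 1.566, -0.129]
contact_force: [0.9, -0.1, -1.7]
opening: 0.0144
```

Run:
```python
from h import *
goto([0.501,-0.042,0.116],yaw=-9.2)
```

```text
tcp [ 0.5011 -0.0459  0.173 ] axes x,z [ 0.0011  0.0006 -1.    ] [ 0.9864 -0.1642  0.001 ] open 0.01443427775444968 t 12.5833 F [ 0.8994 -0.1235 -1.6839]
turn deg [-0.2487  0.0586 -0.0417] shift after turn mm [57.0394  3.8583 -0.6908]
shift now mm [57.0414  3.8136 -0.7658]
```

Request:
arm_command(
  plan=[
    [[0.008,0.002,-0.0005,-0.2,0,0,0],[0.01,0.001,0,0,0,0,0],[0.01,0,0,0,0,0,0],[0.01,0,0,0,0,0,0],[0.008,0,0,0,0,0,0],[0.003,0,0,0,0,0,0],[0,0,0,0,0,0,0],[0,0,0,0,0,0,0]],
  ],
)

```text
t: 13.25
tool_pos: [0.5017, -0.0424, 0.1197]
tool_rot: [0.127, 1.565, -0.126]
contact_force: [0.2, -0.5, -1.2]
opening: 0.0143
```

Run:
```python
from h import *
goto([0.501,-0.042,0.116],yaw=-9.2)
o=ctrl.get_obs();print(o['wrist_torque'])
shot('scene','scene2',(250,200,400,310),5)
for n in('rod_tip','lever_top'):
    for d in mark_of('scene',n)[:3]: print(n,d['conf'],w('scene',d['at']))
```

```text
tcp [ 0.5017 -0.0424  0.1197] axes x,z [ 0.0023  0.0004 -1.    ] [ 0.9871 -0.1599  0.0022] open 0.01433487608171397 t 13.25 F [ 0.1661 -0.5374 -1.2432]
turn deg [-0.0038  0.1265 -0.0441] shift after turn mm [ 3.6749  0.3084 -0.734 ]
shift now mm [ 3.6735  0.3055 -0.7421]
[ 0.0051  0.0373 -0.0169]
rod_tip 0.75 [ 0.6224 -0.0616  0.0461]
rod_tip 0.69 [0.3153 0.2764 0.0098]
rod_tip 0.63 [ 0.3101 -0.1844  0.0087]
lever_top 0.45 [ 0.6034 -0.0663  0.0814]
```

View pics/scene2.png

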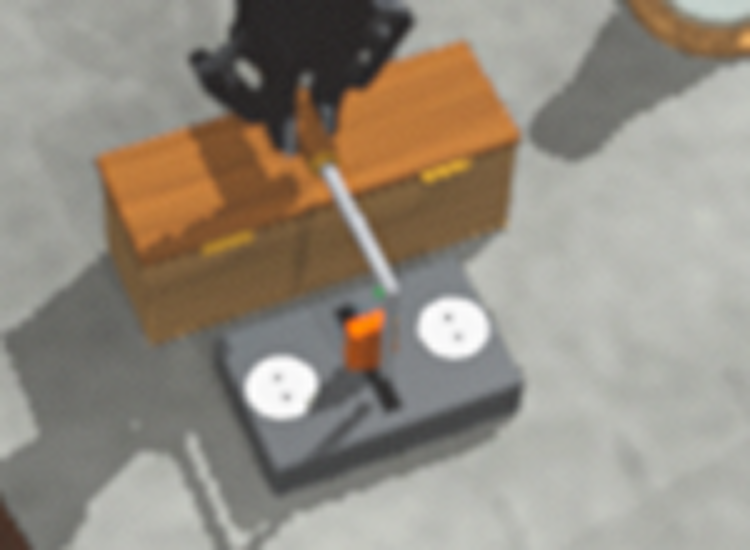

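The elbow of the rod shows at about crop (392,288), with the bend hanging faintly below it. The lever is at crop (365,340). I'll compare this with the projections.

Run:
```python
from fit import *
o=ctrl.get_obs(); M=R.from_rotvec(o['tool_rot']).as_matrix(); p=o['tool_pos']
f=lambda P:((pix('scene',P)-[250,200])*5).round()
print('elbow',f(p+M@[-.019,0,.125]),'tip',f(p+M@[.070,0,.125]),'handle front',f(p+M@[-.019,0,.030]))
for c in([.6047,-.0588],[.6033,-.0597]):
    for z in(.035,.077): print(c,z,[f(np.r_[np.array(c)+a*.006*X+b*.015*Yv,z]).tolist() for a,b in((-1,-1),(-1,1),(1,1),(1,-1))])
g=np.array([.5993,-.058]);print('block',[f(np.r_[g+a*.05*X+b*.08*Yv,.035]).tolist() for a,b in((-1,-1),(-1,1),(1,1),(1,-1))])
```

```text
elbow [390. 284.] tip [385. 372.] handle front [323. 158.]
[0.6047, -0.0588] 0.035 [[343.0, 358.0], [389.0, 342.0], [397.0, 358.0], [351.0, 374.0]]
[0.6047, -0.0588] 0.077 [[344.0, 318.0], [392.0, 302.0], [400.0, 318.0], [352.0, 335.0]]
[0.6033, -0.0597] 0.035 [[340.0, 357.0], [387.0, 341.0], [395.0, 356.0], [348.0, 373.0]]
[0.6033, -0.0597] 0.077 [[341.0, 317.0], [389.0, 301.0], [397.0, 317.0], [350.0, 334.0]]
block [[209.0, 329.0], [453.0, 244.0], [525.0, 373.0], [273.0, 464.0]]
```

The projected elbow is at (390,284), as seen. The bend covers the right-hand part of the lever, so it hangs behind it and is centred within a millimetre. Now lower it slightly and start the pull.

Request:
arm_command(
  plan=[
    [[0.002,0,0,0,0,0,0],[0.001,0,-0.001,0,0,0,0],[0,0,-0.002,0,0,0,0],[0,0,-0.002,0,0,0,0],[0,0,-0.002,0,0,0,0],[0,0,-0.002,0,0,0,0],[0,0,-0.001,0,0,0,0]],
  ],
)

```text
t: 13.98
tool_pos: [0.4928, -0.0412, 0.1195]
tool_rot: [0.126, 1.559, -0.126]
contact_force: [-0.4, 0.1, -2.0]
opening: 0.0143
```

```bash
cat > s.py <<'E'
from h import *
F=[];Q=[]
for i in range(3):
    o=ctrl.get_obs(); F.append(o['contact_force']);Q.append(o['wrist_torque']); get_image('top') if i<2 else 0
M=R.from_rotvec(o['tool_rot']).as_matrix(); A=np.array([np.cos(np.radians(-9.2)),np.sin(np.radians(-9.2)),0])
d=o['tool_pos']-np.array([.5017,-.0424,.1197])
print('t',o['t'],'drawn mm',-1e3*d@A,'side',1e3*d@[.16,.987,0],'z',o['tool_pos'][2],'Fx',[round(float(f@A),2) for f in F],'F',np.mean(F,0),'Tq',np.mean(Q,0),'tilt xaxis',M[:,0],'head',np.degrees(np.arctan2(M[1,2],M[0,2])))
E
python3 s.py
```

```text
t 14.0833 drawn mm 8.838748882866833 side -0.24532269238553783 z 0.11947494501478853 Fx [-0.4, 0.35, -0.97] F [-0.3489 -0.0254 -1.902 ] Tq [0.0422 0.0495 0.0028] tilt xaxis [ 0.0079 -0.001  -1.    ] head -9.20932045158273
```

Request:
arm_command(
  plan=[
    [[0.002,0,-0.002,0,0.2,0,0],[0.002,0,-0.002,0,0.2,0,0],[0,0,-0.002,0,0,0,0],[0,0,-0.002,0,0,0,0],[0,0,-0.002,0,0,0,0],[0,0,-0.002,0,0,0,0]],
  ],
)

```text
t: 14.58
tool_pos: [0.4823, -0.0396, 0.1158]
tool_rot: [0.126, 1.561, -0.126]
contact_force: [2.0, -1.1, -3.0]
opening: 0.014
```

```bash
python3 s.py
```

```text
t 14.6833 drawn mm 19.872694522900847 side -0.27904380763969217 z 0.11578612983050807 Fx [2.19, 1.48, 0.98] F [ 1.4967 -0.4495 -2.5112] Tq [-0.0054 -0.2397  0.0067] tilt xaxis [ 0.0055 -0.0006 -1.    ] head -9.21398416956227
```

Request:
arm_command(
  plan=[
    [[0,0,-0.002,0,0.2,0,0],[0,0,-0.002,0,0,0,0],[0,0,-0.002,0,0,0,0],[0,0,-0.002,0,0,0,0],[0,0,-0.002,0,0,0,0]],
  ],
)

```text
t: 15.1
tool_pos: [0.4719, -0.0378, 0.1161]
tool_rot: [0.126, 1.564, -0.126]
contact_force: [2.4, -0.3, -1.9]
opening: 0.0143
```

```bash
python3 s.py
```

```text
t 15.2 drawn mm 30.379406703935206 side -0.21831652456992856 z 0.11601845643165472 Fx [2.38, 2.68, 0.41] F [ 1.8349 -0.076  -2.2085] Tq [-0.0044 -0.2489  0.009 ] tilt xaxis [ 0.0026  0.     -1.    ] head -9.206475220926126
```

Request:
arm_command(
  plan=[
    [[0,0,-0.001,0,0,0,0],[0,0,-0.001,0,0,0,0],[0,0,-0.001,0,0,0,0],[0,0,-0.001,0,0,0,0],[0,0,-0.001,0,0,0,0],[0,0,-0.001,0,0,0,0]],
  ],
)

```text
t: 15.7
tool_pos: [0.4654, -0.0367, 0.116]
tool_rot: [0.126, 1.564, -0.126]
contact_force: [1.6, -0.3, -3.0]
opening: 0.014
```

```bash
python3 s.py
```

```text
t 15.8 drawn mm 36.81986100359549 side -0.19601061343558346 z 0.11603306688193742 Fx [1.67, 2.0, 2.17] F [ 1.9152 -0.354  -2.5741] Tq [ 0.0215 -0.2942  0.0206] tilt xaxis [ 0.0029  0.0001 -1.    ] head -9.207033509475595
```

Request:
arm_command(
  plan=[
    [[0,0,-0.001,0,0,0,0],[0,0,-0.001,0,0,0,0],[0,0,-0.001,0,0,0,0],[0,0,-0.001,0,0,0,0]],
  ],
)

```text
t: 16.13
tool_pos: [0.4616, -0.0361, 0.116]
tool_rot: [0.126, 1.563, -0.126]
contact_force: [4.9, -0.4, -3.9]
opening: 0.014
```

```bash
python3 s.py
```

```text
t 16.2333 drawn mm 40.48178381327674 side -0.2547162551985389 z 0.11616409515987741 Fx [4.89, 4.43, 5.27] F [ 4.8544 -0.4621 -4.208 ] Tq [-0.0691 -0.7602  0.0173] tilt xaxis [ 0.0046 -0.0002 -1.    ] head -9.213396479945306
```

Request:
arm_command(
  plan=[
    [[0,0,-0.001,0,0,0,0],[0,0,-0.001,0,0,0,0],[0,0,-0.001,0,0,0,0]],
  ],
)

```text
t: 16.48
tool_pos: [0.4608, -0.0362, 0.1168]
tool_rot: [0.126, 1.556, -0.127]
contact_force: [5.7, -0.7, -4.9]
opening: 0.0141
```

```bash
python3 s.py
```

```text
t 16.5833 drawn mm 41.33702835932381 side -0.3988987181334238 z 0.11682412950463418 Fx [5.77, 6.06, 5.37] F [ 5.6631 -0.8844 -4.3225] Tq [-0.1114 -0.8901  0.0145] tilt xaxis [ 0.011  -0.0015 -0.9999] head -9.227969893294508
```

Request:
arm_command(
  plan=[
    [[0,0,-0.0015,0,0.3,0,0],[0,0,-0.0015,0,0.3,0,0],[0,0,-0.0015,0,0.3,0,0]],
  ],
)

```text
t: 16.83
tool_pos: [0.459, -0.0359, 0.1178]
tool_rot: [0.127, 1.564, -0.126]
contact_force: [7.0, -1.2, -5.7]
opening: 0.0143
```

```bash
python3 s.py
```

```text
t 16.9333 drawn mm 43.20099139921846 side -0.43012041390475986 z 0.1178029498041478 Fx [7.11, 5.22, 5.11] F [ 5.773  -0.72   -4.6053] Tq [-0.0738 -1.001   0.0263] tilt xaxis [ 0.0031  0.     -1.    ] head -9.23998016398238
```

Request:
arm_command(
  plan=[
    [[0.0005,0,-0.0015,0,0.2,0,0],[0.0005,0,-0.0015,0,0.2,0,0],[0.0005,0,-0.0015,0,0.2,0,0]],
  ],
)

```text
t: 17.18
tool_pos: [0.4577, -0.0357, 0.1177]
tool_rot: [0.127, 1.565, -0.126]
contact_force: [6.5, -0.4, -3.2]
opening: 0.0147
```

```bash
python3 s.py
python3 - <<'E'
from h import *
for cam in('scene','top'):
    shot(cam)
    for n in('rod_tip','bent_rod','lever_top'):
        for d in mark_of(cam,n)[:3]:
            P=w(cam,d['at'])
            if P[2]>.02 or n=='lever_top': print(cam,n,round(d['conf'],2),P)
E
```

```text
t 17.2833 drawn mm 44.51912553412706 side -0.45431086887974903 z 0.11770482177987773 Fx [6.47, 5.6, 5.61] F [ 5.905  -0.4021 -3.7649] Tq [-0.1092 -1.0949  0.055 ] tilt xaxis [ 0.0018  0.0004 -1.    ] head -9.242044374364939
scene rod_tip 0.7 [ 0.5799 -0.0581  0.0479]
scene bent_rod 0.73 [ 0.4251 -0.0297  0.1366]
scene lever_top 0.54 [ 0.4239 -0.0306  0.136 ]
scene lever_top 0.42 [ 0.5726 -0.0598  0.0782]
top bent_rod 0.55 [ 0.4292 -0.0295  0.1351]
top lever_top 0.59 [ 0.5735 -0.0531  0.0805]
```

Request:
arm_command(
  plan=[
    [[0.0005,0,-0.0015,0,0.2,0,0],[0.0005,0,-0.0015,0,0.2,0,0],[0.0005,0,-0.0015,0,0.2,0,0]],
  ],
)

```text
t: 17.93
tool_pos: [0.4573, -0.0356, 0.1178]
tool_rot: [0.127, 1.564, -0.126]
contact_force: [8.6, -0.4, -6.9]
opening: 0.014
```

```bash
python3 s.py
```

```text
t 18.0333 drawn mm 44.92478393146643 side -0.47007836890065935 z 0.11771075325152558 Fx [8.58, 7.63, 8.4] F [ 8.1758 -0.8318 -6.5531] Tq [-0.1005 -1.3593  0.0483] tilt xaxis [ 0.0031  0.0005 -1.    ] head -9.251862374112488
```

Request:
arm_command(
  plan=[
    [[0.001,0,-0.0018,0,0.2,0,0],[0.001,0,-0.0018,0,0.2,0,0]],
  ],
)

```text
t: 18.2
tool_pos: [0.4569, -0.0356, 0.117]
tool_rot: [0.127, 1.562, -0.126]
contact_force: [6.1, -1.0, -3.6]
opening: 0.0139
```

```bash
python3 s.py
```

```text
t 18.3 drawn mm 45.24602076205088 side -0.49180124166467465 z 0.11708041196097867 Fx [6.15, 8.7, 6.78] F [ 7.165  -0.8592 -3.8866] Tq [-0.1278 -1.3695  0.0585] tilt xaxis [ 0.0056  0.0002 -1.    ] head -9.2563928200443
```

Request:
arm_command(
  plan=[
    [[0.0005,0,-0.0025,0,0.3,0,0],[0.0005,0,-0.0025,0,0.3,0,0]],
  ],
)

```text
t: 18.47
tool_pos: [0.4564, -0.0356, 0.1175]
tool_rot: [0.127, 1.559, -0.126]
contact_force: [11.2, -1.4, -7.3]
opening: 0.0138
```

```bash
python3 s.py
```

```text
t 18.5667 drawn mm 45.75252353374369 side -0.5820338774744522 z 0.11762112496918131 Fx [11.32, 9.98, 10.55] F [10.5168 -1.4793 -7.1177] Tq [-0.1951 -1.829   0.0347] tilt xaxis [ 0.0083 -0.0001 -1.    ] head -9.272379527887185
```

Request:
arm_command(
  plan=[
    [[0.001,0,-0.0026,0,0.3,0,0],[0.001,0,-0.0026,0,0.3,0,0],[0.001,0,-0.0026,0,0.3,0,0]],
  ],
)

```text
t: 18.82
tool_pos: [0.456, -0.0356, 0.1169]
tool_rot: [0.128, 1.553, -0.127]
contact_force: [12.0, -1.6, -5.7]
opening: 0.0138
```

```bash
python3 s.py
```

```text
t 18.9167 drawn mm 46.18251426047499 side -0.6349002162496706 z 0.11688107142823953 Fx [12.13, 11.41, 12.51] F [12.0045 -1.0366 -6.8764] Tq [-0.1632 -1.8718  0.0823] tilt xaxis [ 0.0141 -0.0006 -0.9999] head -9.293597545330028
```

Request:
arm_command(
  plan=[
    [[0.001,0,-0.0025,0,0.3,0,0],[0.001,0,-0.0025,0,0.3,0,0],[0.001,0,-0.0025,0,0.3,0,0],[0.001,0,-0.0025,0,0.3,0,0],[0.001,0,-0.0025,0,0.3,0,0]],
  ],
)

```text
t: 19.33
tool_pos: [0.4556, -0.0356, 0.1158]
tool_rot: [0.128, 1.544, -0.127]
contact_force: [11.3, -0.1, -6.3]
opening: 0.0141
```

```bash
python3 s.py
```

```text
t 19.4333 drawn mm 46.65593597437023 side -0.6889642454204647 z 0.11580925653939013 Fx [11.2, 10.98, 11.52] F [11.2326 -0.9162 -6.8704] Tq [-0.1588 -1.7931  0.094 ] tilt xaxis [ 0.0227 -0.0011 -0.9997] head -9.322159670989203
```

Request:
arm_command(
  plan=[
    [[0.0005,0,-0.0026,0,0.5,0,0],[0.0005,0,-0.0026,0,0.5,0,0],[0.0005,0,-0.0026,0,0.5,0,0],[0.0005,0,-0.0026,0,0.5,0,0]],
  ],
)

```text
t: 19.77
tool_pos: [0.4556, -0.0357, 0.117]
tool_rot: [0.129, 1.549, -0.126]
contact_force: [11.9, -1.3, -7.4]
opening: 0.014
```

```bash
python3 s.py
```

```text
t 19.8667 drawn mm 46.54187187291988 side -0.772008808376369 z 0.11714001070558153 Fx [11.97, 11.31, 11.18] F [11.4484 -1.1729 -6.7891] Tq [-0.182  -1.8501  0.1007] tilt xaxis [ 0.0183  0.0002 -0.9998] head -9.348576078152158
```

Request:
arm_command(
  plan=[
    [[0.0006,0,-0.0028,0,0.5,0,0],[0.0006,0,-0.0028,0,0.5,0,0],[0.0006,0,-0.0028,0,0.5,0,0],[0.0006,0,-0.0028,0,0.5,0,0],[0.0006,0,-0.0028,0,0.5,0,0],[0.0006,0,-0.0028,0,0.5,0,0]],
  ],
)

```text
t: 20.37
tool_pos: [0.4556, -0.0359, 0.1189]
tool_rot: [0.131, 1.552, -0.126]
contact_force: [11.1, -0.6, -6.4]
opening: 0.0143
```

```bash
python3 s.py
```

```text
t 20.4667 drawn mm 46.47272215457002 side -0.9608520573409054 z 0.11898897841897549 Fx [11.1, 11.91, 11.68] F [11.5567 -0.9796 -6.8328] Tq [-0.2101 -1.9835  0.0549] tilt xaxis [ 0.0148  0.0016 -0.9999] head -9.397925117589503
```

Request:
arm_command(
  plan=[
    [[0.0012,0,-0.0031,0,0.4,0,0],[0.0012,0,-0.0031,0,0.4,0,0],[0.0012,0,-0.0031,0,0.4,0,0],[0.0012,0,-0.0031,0,0.4,0,0],[0.0012,0,-0.0031,0,0.4,0,0],[0.0012,0,-0.0031,0,0.4,0,0]],
  ],
)

```text
t: 20.97
tool_pos: [0.4549, -0.0358, 0.1177]
tool_rot: [0.131, 1.542, -0.126]
contact_force: [13.4, -0.9, -7.1]
opening: 0.0144
```

```bash
python3 s.py
```

```text
t 21.0667 drawn mm 47.21632812136679 side -0.9930959643364163 z 0.11768785936927853 Fx [13.37, 13.26, 12.75] F [13.1038 -1.1988 -7.8425] Tq [-0.1641 -2.0842  0.0843] tilt xaxis [ 0.0246  0.0012 -0.9997] head -9.435715911468227
```

Request:
arm_command(
  plan=[
    [[0.001,0,-0.003,0,0.4,0,0],[0.001,0,-0.003,0,0.4,0,0],[0.001,0,-0.003,0,0.4,0,0],[0.001,0,-0.003,0,0.4,0,0],[0.001,0,-0.003,0,0.4,0,0],[0.001,0,-0.003,0,0.4,0,0]],
  ],
)

```text
t: 21.57
tool_pos: [0.4545, -0.0358, 0.1168]
tool_rot: [0.132, 1.533, -0.126]
contact_force: [12.9, -1.4, -8.8]
opening: 0.0139
```

```bash
python3 s.py
```

```text
t 21.6667 drawn mm 47.680883000092486 side -1.0092872490089233 z 0.11675340433116083 Fx [12.93, 13.08, 14.15] F [13.3733 -1.1651 -9.0058] Tq [-0.1937 -2.0757  0.0881] tilt xaxis [ 0.0337  0.0009 -0.9994] head -9.481420797561938
```

Request:
arm_command(
  plan=[
    [[0,0,0.001,0,0.2,0,0],[0,0,0.003,0,0.2,0,0],[0,0,0.004,0,0.2,0,0],[0,0,0.003,0,0.2,0,0],[0,0,0,0,0,0,0],[0,0,0,0,0,0,0]],
  ],
)

```text
t: 22.17
tool_pos: [0.4649, -0.0376, 0.117]
tool_rot: [0.134, 1.554, -0.125]
contact_force: [-0.3, 0.8, -1.8]
opening: 0.014
```

```bash
python3 s.py
python3 - <<'E'
from h import *
for cam in('scene','top'):
    shot(cam)
    for n in('rod_tip','bent_rod','lever_top'):
        for d in mark_of(cam,n)[:3]:
            P=w(cam,d['at'])
            if P[2]>.02 or n=='lever_top': print(cam,n,round(d['conf'],2),P)
E
```

```text
t 22.2667 drawn mm 37.1604073638866 side -1.1089462994233568 z 0.11695585039529258 Fx [-0.39, -0.06, 0.51] F [ 0.0901  0.4507 -1.5463] Tq [0.015  0.0501 0.0032] tilt xaxis [ 0.0142  0.004  -0.9999] head -9.471945623023565
scene rod_tip 0.57 [ 0.589  -0.0595  0.0441]
scene bent_rod 0.47 [ 0.4329 -0.033   0.1358]
scene lever_top 0.42 [ 0.5738 -0.0616  0.0776]
top bent_rod 0.74 [ 0.4392 -0.0304  0.1343]
top lever_top 0.64 [ 0.5723 -0.0499  0.0772]
```

The pull held 13 N with no further travel, so the stop is reached and the rod is now free of the lever. Lift and go back.

Request:
arm_command(
  plan=[
    [[-0.004,0,0,0,0.4,0,0],[-0.01,0,0,-0.2,0.4,0.2,0],[-0.015,0,0,0,0,0,0],[-0.015,0,0,0,0,0,0],[-0.015,0,0,0,0,0,0],[-0.015,0,0,0,0,0,0],[-0.015,0,0,0,0,0,0],[-0.015,0,0,0,0,0,0],[-0.01,0,0,0,0,0,0],[0,0,0,0,0,0,0]],
  ],
)

```text
t: 23.5
tool_pos: [0.4639, -0.0385, 0.2377]
tool_rot: [0.135, 1.571, -0.119]
contact_force: [0.2, 0.4, -2.3]
opening: 0.0143
```

```bash
python3 -c "
from h import *
goto([0.5011,-0.3163,0.2330],yaw=0)
goto([0.48,-0.18,0.2330],yaw=0)"
```

```text
tcp [ 0.4639 -0.0385  0.2377] axes x,z [-0.0031  0.0107 -0.9999] [ 0.987  -0.1609 -0.0048] open 0.01428333680902733 t 23.5 F [ 0.214   0.3839 -2.2687]
turn deg [-9.263  -0.2287 -0.5987] shift after turn mm [   4.71   -277.7822   37.2481]
shift now mm [   1.6136 -268.1959   81.4918]
tcp [ 0.4639 -0.0385  0.2377] axes x,z [-0.0031  0.0107 -0.9999] [ 0.987  -0.1609 -0.0048] open 0.01428333680902733 t 23.5 F [ 0.214   0.3839 -2.2687]
turn deg [-9.263  -0.2287 -0.5987] shift after turn mm [   4.71   -141.4822   16.1481]
shift now mm [   3.1416 -137.0774   38.7306]
```

Request:
arm_command(
  plan=[
    [[0,0,0,-3,0,-0.3,0],[0,0,0,-3,-0.2,-0.3,0],[0,-0.005,0,-3,0,0,0],[0,-0.012,0.002,0,0,0,0],[0,-0.02,0.003,0,0,0,0],[0,-0.024,0.003,0,0,0,0],[0,-0.024,0.003,0,0,0,0],[0,-0.024,0.003,0,0,0,0],[0,-0.024,0.003,0,0,0,0],[0,-0.024,0.003,0,0,0,0],[0,-0.024,0.003,0,0,0,0],[0,-0.024,0.003,0,0,0,0],[0,-0.024,0.003,0,0,0,0],[0,-0.018,0.003,0,0,0,0],[0,-0.008,0,0,0,0,0],[0,0,0,0,0,0,0],[0,0,0,0,0,0,0]],
  ],
)

```text
t: 24.92
tool_pos: [0.4934, -0.3017, 0.222]
tool_rot: [0.004, 1.588, 0.014]
contact_force: [-0.7, -0.1, -1.1]
opening: 0.014
```

Run:
```python
from h import *
goto([0.5011,-0.3163,0.2330],yaw=0)
for cam in('scene','top','scene','top'):
    o,_=shot(cam)
    for n in('rod_tip','bent_rod'):
        for d in mark_of(cam,n)[:4]:
            P=w(cam,d['at'])
            if P[2]>.05: print(cam,n,round(d['conf'],2),P,'rel TCP',P-o['tool_pos'])
```

```text
tcp [ 0.4934 -0.3017  0.222 ] axes x,z [-0.0174  0.0113 -0.9998] [ 0.9998  0.0068 -0.0173] open 0.014042225902113176 t 24.9167 F [-0.6703 -0.1222 -1.1018]
turn deg [ 0.3863 -0.9957 -0.6488] shift after turn mm [-10.9902 -14.6076   7.7081]
shift now mm [-11.2866 -14.5324   7.4163]
scene rod_tip 0.74 [ 0.6189 -0.2997  0.1476] rel TCP [ 0.1255  0.002  -0.0744]
scene rod_tip 0.56 [ 0.4614 -0.3012  0.2438] rel TCP [-0.032   0.0005  0.0218]
scene bent_rod 0.85 [ 0.4623 -0.3014  0.2432] rel TCP [-0.0311  0.0003  0.0211]
top rod_tip 0.69 [ 0.6212 -0.2996  0.1446] rel TCP [ 0.1276  0.0013 -0.078 ]
top rod_tip 0.62 [ 0.5746 -0.0523  0.08  ] rel TCP [ 0.081   0.2487 -0.1425]
top bent_rod 0.58 [ 0.4681 -0.3009  0.2378] rel TCP [-0.0255  0.0001  0.0153]
scene bent_rod 0.53 [ 0.463  -0.3026  0.2422] rel TCP [-0.0309 -0.0014  0.019 ]
top rod_tip 0.7 [ 0.6181 -0.299   0.1484] rel TCP [ 0.1242  0.0026 -0.0747]
top bent_rod 0.86 [ 0.4664 -0.2997  0.2426] rel TCP [-0.0275  0.0019  0.0195]
```

Request:
arm_command(
  plan=[
    [[0,-0.005,0.003,0.2,-0.5,-0.3,0],[0,-0.005,0.003,0.2,-0.5,-0.3,0],[0.005,-0.003,0.001,0,0,0,0],[0.015,0,0,0,0,0,0],[0.015,0,0,0,0,0,0],[0.015,0,0,0,0,0,0],[0.015,0,0,0,0,0,0],[0.01,0,0,0,0,0,0],[0,0,0,0,0,0,0],[0,0,0,0,0,0,0],[0,0,0,0,0,0,0]],
  ],
)

```text
t: 26.43
tool_pos: [0.5029, -0.3197, 0.1442]
tool_rot: [-0.001, 1.565, -0.005]
contact_force: [-0.7, -0.2, -2.1]
opening: 0.0144
```

```bash
python3 -c "
from h import *
goto([0.5011,-0.3163,0.0966],yaw=0)"
```

```text
tcp [ 0.5029 -0.3197  0.1442] axes x,z [ 0.0056 -0.0041 -1.    ] [ 1.     -0.0025  0.0056] open 0.014412661333281212 t 26.4333 F [-0.7324 -0.1803 -2.1057]
turn deg [-0.144   0.3229  0.2373] shift after turn mm [47.6467  3.4359 -1.8141]
shift now mm [47.6211  3.6283 -2.0914]
```

Request:
arm_command(
  plan=[
    [[0,0.002,-0.001,-0.1,0.2,0.1,0],[0,0.0015,-0.001,0,0.1,0.1,0],[0.008,0,0,0,0,0,0],[0,0,0,0,0,0,0],[0,0,0,0,0,0,0]],
  ],
)

```text
t: 26.85
tool_pos: [0.5027, -0.3174, 0.1399]
tool_rot: [-0.003, 1.565, -0.004]
contact_force: [1.2, 1.1, -1.3]
opening: 0.0142
```

```bash
python3 -c "
from h import *
goto([0.5011,-0.3163,0.0966],yaw=0)
o,im=shot('wrist','wrist4')"
```

```text
tcp [ 0.5027 -0.3174  0.1399] axes x,z [ 0.0055 -0.0049 -1.    ] [ 1.     -0.0005  0.0055] open 0.014180857820369139 t 26.85 F [ 1.2245  1.1346 -1.3289]
turn deg [-0.0289  0.3129  0.279 ] shift after turn mm [43.2769  1.1476 -1.6058]
shift now mm [43.2614  1.3574 -1.8427]
```

View pics/wrist4.png

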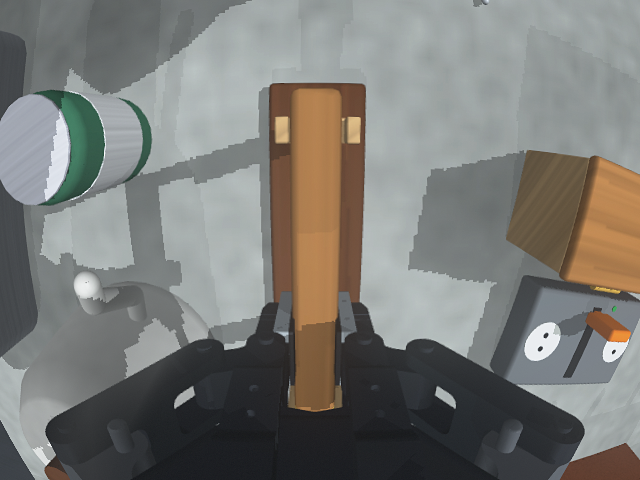

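The handle is centred between the rear prongs, which are at (282,130) and (350,130), with the handle's middle at 316. The lever now stands at the box end of its slot. Lower away.

Request:
arm_command(
  plan=[
    [[0.004,0.0005,-0.001,0,0.2,0.1,0],[0.008,0,0,0,0,0,0],[0.008,0,0,0,0,0,0],[0.008,0,0,0,0,0,0],[0.004,0,0,0,0,0,0],[0,0,0,0,0,0,0],[0,0,0,0,0,0,0]],
  ],
)

```text
t: 27.48
tool_pos: [0.5008, -0.3163, 0.1029]
tool_rot: [-0.001, 1.571, -0.001]
contact_force: [-0.4, -0.2, -1.1]
opening: 0.0142
```

```bash
python3 -c "
from h import *
goto([0.5011,-0.316,0.0966],yaw=0)"
```

```text
tcp [ 0.5008 -0.3163  0.1029] axes x,z [-0.0005 -0.0012 -1.    ] [ 1.     -0.0005 -0.0005] open 0.01421932001530432 t 27.4833 F [-0.4489 -0.1697 -1.141 ]
turn deg [-0.0284 -0.0314  0.0679] shift after turn mm [6.267  0.3147 0.2697]
shift now mm [6.2664 0.3223 0.273 ]
```

Request:
arm_command(
  plan=[
    [[0.003,0,0,0,0,0,0],[0.002,0,0,0,0,0,0],[0.001,0,0,0,0,0,0],[0,0,0,0,0,0,0]],
  ],
)

```text
t: 27.82
tool_pos: [0.5012, -0.3166, 0.0968]
tool_rot: [-0.001, 1.571, -0.002]
contact_force: [0.1, 0.6, -1.9]
opening: 0.014
```

```bash
python3 -c "
from h import *
goto([0.5011,-0.316,0.0966],yaw=0)"
```

```text
tcp [ 0.5012 -0.3166  0.0968] axes x,z [ 0.0002 -0.0018 -1.    ] [ 1.     -0.0005  0.0002] open 0.013979115039822741 t 27.8167 F [ 0.116   0.6117 -1.8642]
turn deg [-0.0291  0.0103  0.1017] shift after turn mm [ 0.2031  0.6363 -0.0854]
shift now mm [ 0.2019  0.6367 -0.0857]
```

Request:
arm_command(
  plan=[
    [[0.001,0.0003,0,0,0,0,0],[0.001,0,0,0,0,0,0],[0.001,0,0,0,0,0,0],[0,0,0,0,0,0,0]],
  ],
)

```text
t: 28.15
tool_pos: [0.5021, -0.3172, 0.0968]
tool_rot: [-0.003, 1.569, -0.003]
contact_force: [-0.5, -0.3, -2.4]
opening: 0.0143
```

```bash
python3 -c "
from h import *
goto([0.5011,-0.316,0.0966],yaw=0)"
```

```text
tcp [ 0.5021 -0.3172  0.0968] axes x,z [ 0.0019 -0.0038 -1.    ] [ 1.     -0.0003  0.0019] open 0.01429978956093128 t 28.15 F [-0.4623 -0.275  -2.4172]
turn deg [-0.02    0.1112  0.217 ] shift after turn mm [ 0.211   1.1995 -0.953 ]
shift now mm [ 0.2046  1.2    -0.9538]
```

Request:
arm_command(
  plan=[
    [[0.002,0.001,-0.001,0,0.1,0.1,0],[0.002,0,0,0,0,0,0],[0,0,0,0,0,0,0]],
  ],
)

```text
t: 28.4
tool_pos: [0.5028, -0.3177, 0.0971]
tool_rot: [-0.004, 1.567, -0.005]
contact_force: [-0.8, 0.3, -2.2]
opening: 0.0145
```

```bash
python3 -c "
from h import *
goto([0.5011,-0.316,0.0966],yaw=0)
print(ctrl.get_obs()['wrist_torque'])"
```

```text
tcp [ 0.5028 -0.3177  0.0971] axes x,z [ 0.0038 -0.0057 -1.    ] [ 1.     -0.0001  0.0038] open 0.014450188094645156 t 28.4 F [-0.7842  0.2533 -2.2171]
turn deg [-0.0049  0.2152  0.3257] shift after turn mm [ 0.4931  1.7476 -1.6614]
shift now mm [ 0.4769  1.7502 -1.6633]
[-0.0147  0.053   0.0259]
```

Request:
arm_command(
  plan=[
    [[0.002,0.002,-0.002,0,0.2,0.3,0],[0.003,0,0,0,0,0,0]],
  ],
)

```text
t: 28.57
tool_pos: [0.5024, -0.3172, 0.0964]
tool_rot: [-0.003, 1.567, -0.003]
contact_force: [-11.3, 8.1, 24.9]
opening: 0.0143
```

```bash
python3 -c "
from h import *
for i in range(3):
  goto([0.5011,-0.316,0.0966],yaw=0)
  print(ctrl.get_obs()['wrist_torque']);get_image('top')"
```

```text
tcp [ 0.5024 -0.3172  0.0964] axes x,z [ 0.0035 -0.0035 -1.    ] [1.     0.0003 0.0035] open 0.014274498695499984 t 28.5667 F [-11.2654   8.0926  24.9083]
turn deg [0.0141 0.2002 0.2034] shift after turn mm [-0.1811  1.2129 -1.3083]
shift now mm [-0.19    1.2126 -1.3073]
[1.3258 1.9905 0.0132]
tcp [ 0.5025 -0.3173  0.0965] axes x,z [ 0.0038 -0.004  -1.    ] [1.     0.0003 0.0038] open 0.014270052399039971 t 28.6167 F [-6.6382  5.2117 14.7545]
turn deg [0.0177 0.2178 0.2271] shift after turn mm [-0.094   1.3422 -1.4447]
shift now mm [-0.1048  1.3422 -1.4439]
[ 0.6969  1.2198 -0.045 ]
tcp [ 0.5025 -0.3174  0.0965] axes x,z [ 0.004  -0.0042 -1.    ] [1.     0.0002 0.004 ] open 0.014187214748012773 t 28.6667 F [-6.113   4.1085 15.0863]
turn deg [0.0106 0.2299 0.2399] shift after turn mm [-0.1043  1.384  -1.445 ]
shift now mm [-0.1159  1.3838 -1.4443]
[ 0.7405  1.2341 -0.0149]
```

Firm upward contact: the rod is seated in the forks. Relax and let go.

Request:
arm_command(
  plan=[
    [[0,0,0,0,0,0,0],[0,0,0,0,0,0,0.02],[0,0,0,0,0,0,0.03],[0,0,0,0,0,0,0.05],[0,0,0,0,0,0,0.05],[0,0,0,0,0,0,0.05],[0,0,0,0,0,0,0.05]],
  ],
  squeeze=20,
)

```text
t: 29.3
tool_pos: [0.5024, -0.3169, 0.095]
tool_rot: [-0.003, 1.566, -0.003]
contact_force: [-0.6, 0.6, 0.2]
opening: 0.0496
```

Run:
```python
from h import *
goto([0.5011,-0.316,0.2],yaw=0)
for cam in('scene','top'):
    shot(cam)
    for n in('rod_tip','bent_rod','rod_rest'):
        for d in mark_of(cam,n)[:4]:
            P=w(cam,d['at'])
            if P[1]<-.3: print(cam,n,round(d['conf'],2),P)
```

```text
tcp [ 0.5024 -0.3169  0.095 ] axes x,z [ 0.0047 -0.0036 -1.    ] [1.     0.     0.0047] open 0.0496404180241804 t 29.3 F [-0.648   0.5759  0.1781]
turn deg [0.002  0.2695 0.2037] shift after turn mm [-104.9962    0.95     -1.3242]
shift now mm [-105.004     0.5767   -0.8304]
scene rod_tip 0.8 [ 0.6261 -0.3176  0.0212]
scene bent_rod 0.71 [ 0.4696 -0.3188  0.1154]
scene bent_rod 0.19 [ 0.4764 -0.3173  0.0028]
scene rod_rest 0.84 [ 0.4748 -0.3159  0.0007]
top rod_tip 0.44 [ 0.6283 -0.3213  0.025 ]
top rod_rest 0.82 [ 0.4732 -0.3165  0.0044]
```

Request:
arm_command(
  plan=[
    [[-0.005,0,0,0,0,0,0.05],[-0.012,0,0,0,0,0,0.05],[-0.015,0,0,0,0,0,0.05],[-0.015,0,0,0,0,0,0.05],[-0.015,0,0,0,0,0,0.05],[-0.015,0,0,0,0,0,0.05],[-0.015,0,0,0,0,0,0.05],[-0.015,0,-0.01,0,0,0,0.085],[-0.015,0,-0.02,0,0,0,0.085],[-0.01,0,-0.03,0,0,0,0.085],[0,0,-0.03,0,0,0,0.085],[0,0,-0.02,0,0,0,0.085],[0,0,0,0,0,0,0.085],[0,0,0,0,0,0,0.085],[0,0,0,0,0,0,0.085]],
  ],
)

```text
t: 30.95
tool_pos: [0.3903, -0.318, 0.251]
tool_rot: [-0.015, 1.553, -0.012]
contact_force: [1.0, -0.6, -0.0]
opening: 0.0851
```

Run:
```python
from h import *
o,im=shot('wrist','wrist5'); print(o['tool_pos'],o['contact_force'],o['t'])
for n in('bent_rod','rod_tip','rod_rest'):
    for d in mark_of('wrist',n)[:3]:
        P=w('wrist',d['at'],o)
        if P[1]<-.25 and P[0]>.4: print(n,round(d['conf'],2),P)
for cam in('scene','top'):
    shot(cam)
    for n in('rod_tip','bent_rod','lever_top','carafe','kettle','amber_jar','mug','tea_tin','scoop'):
        for d in mark_of(cam,n)[:3]:
            P=w(cam,d['at'])
            if d['conf']>.4: print(cam,n,round(d['conf'],2),P)
```

```text
[ 0.3903 -0.318   0.251 ] [ 0.976  -0.5683 -0.0298] 30.95
bent_rod 0.57 [ 0.4732 -0.3141  0.1133]
rod_rest 0.73 [ 0.4778 -0.315   0.0002]
scene rod_tip 0.82 [ 0.6286 -0.3178  0.0253]
scene rod_tip 0.76 [0.3131 0.276  0.0088]
scene rod_tip 0.71 [ 0.307  -0.1843  0.0091]
scene bent_rod 0.9 [ 0.4685 -0.3162  0.1166]
scene bent_rod 0.72 [0.295  0.15   0.0037]
scene bent_rod 0.48 [ 0.2279 -0.2894  0.0065]
scene lever_top 0.58 [ 0.5724 -0.0623  0.0804]
scene carafe 0.78 [0.4611 0.3101 0.014 ]
scene kettle 0.72 [ 0.6194 -0.4821  0.0006]
scene amber_jar 0.94 [ 0.5993  0.4703 -0.003 ]
scene amber_jar 0.66 [0.4614 0.3126 0.0132]
scene mug 0.76 [0.7345 0.2991 0.0023]
scene tea_tin 0.58 [ 0.4234 -0.483  -0.0028]
scene scoop 0.93 [ 0.798  -0.1143  0.0033]
top rod_tip 0.72 [ 0.3107 -0.1877  0.0031]
top bent_rod 0.96 [ 0.4744 -0.3137  0.1133]
top bent_rod 0.67 [ 0.2336 -0.2858  0.0046]
top bent_rod 0.67 [0.2931 0.145  0.003 ]
top lever_top 0.6 [ 0.5761 -0.0534  0.0804]
top carafe 0.83 [0.4605 0.3128 0.011 ]
top kettle 0.84 [ 0.6206 -0.4821  0.0004]
top amber_jar 0.68 [ 0.603   0.4687 -0.0003]
top mug 0.86 [0.7358 0.299  0.0011]
top tea_tin 0.47 [ 0.4263 -0.4853  0.0013]
top scoop 0.63 [ 0.796  -0.1139 -0.001 ]
```

View pics/wrist5.png

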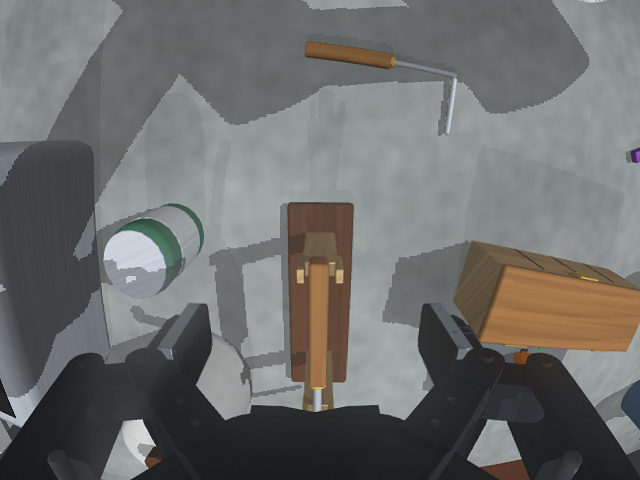

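The rod lies straight in both forks: the handle runs from (318,262) to (318,388), with the prongs on either side. The lever is drawn to the box and the bystanders are unmoved. Handing in.

```bash
python3 -c "
from h import *
print(finish_job())"
```

```text
the job is handed in; nothing more can be done
None
```

The job is done and handed in at about 31.5 s of the 72 s allowed; the hand-in reports no verdict.

**Pull:** I took the large wooden-handled rod from its rest, hung its bend behind the lever and drew the lever towards the box. The pull read about 2 N in the free part and 5–6 N in the stiff part. Then it rose to a stop. I held it there at 11–13 N along the pull for about 2.8 s, the last second at about 13 N. The highest readings, with the sideways and vertical parts added in, were about 15–16 N, under the 18 N limit.

**Return:** I lowered the rod into the forks until it bore on them, let go and drew clear.

**Last checks:**
- **Rod:** it lies straight in both forks, with its origin near (0.472, -0.315, 0.114) against about (0.471, -0.316, 0.115) at the start.
- **Lever:** the cameras put its travel at about 31 mm and the arm's own motion at about 35 mm. I relied on the felt stop, where a 13 N pull against 6 N friction moved the tool only about 2 mm more, with the arm giving way.
- **Bystanders:** all read within about 4 mm of their first estimates.
- **Seating:** small lowering steps at first showed no contact force. One firmer step gave 15–25 N upward on the rest, so the rod was pressed harder than needed for a moment.

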